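# Lock a surplus shaker for transport

### The job

Make the bench shaker ready for transport: swing its transit bar about the pivot stud by pushing the free end until the bar stands against the stop post, and press it there firmly for a moment (with about 10 N, never more than 20 N) to take up the play. Then take the lock pin from its wooden block and put it down through the hole in the bar's free end into the bracket below, fully home, and let go. Do not ram anything, and leave the tub, the mixer and the tube rack where they are.

Things in the scene. Friction and masses are not known exactly. Their poses are not given: they have to be found in the camera images.
- shaker: The bench shaker: flat white machine, 260 x 300 mm, fixed to the table. Origin: centre of its underside; x from the control panel (robot's side) to the back, y to the left, z up. Deck 85 mm above the table; right of y = -55 mm there is a ledge 25 mm lower that carries the bracket. A fixed platform 17 mm high lies on the deck behind x = 64 mm.
- pivot (a point): The pivot stud, fixed on the shaker's deck: steel, 12 mm diameter, with a 26 mm cap whose top is 17 mm above the deck. The point is on its axis at deck height, 20 mm behind and 90 mm left of the shaker's origin; axes as the shaker's.
- bar: Loose aluminium transit bar, 250 x 28 x 10 mm, 0.2 kg, flat on the deck. Origin: centre of its pivot hole (1.5 mm wider than the stud), underside; x along the bar to the free end (tip at 225 mm), z up. The cap holds it down. It starts swung 0.35 to 0.7 rad to the robot's side; it closes away from the robot, counter-clockwise from above, and friction keeps it where it is left.
- bar_hole (a point): The lock hole in the bar's free end, 12.5 mm across, right through, 200 mm from the pivot hole. The point is the centre of its mouth on the bar's upper face (95 mm above the table); axes as the bar's.
- bracket: Steel bracket on the ledge: a fixed rail with a dark carriage clamped on it anywhere up to 18 mm either way along the rail (shaker's x); the carriage's place is not measured, so feel for the stop. Origin: on the ledge, 200 mm to the right (-y) of the stud's axis; the carriage's hole is over it when mid-way. Axes as the shaker's.
- rail_top (a point): On the rail, 3 mm above the bracket's origin. The carriage: foot 80 x 56 x 20.5 mm, top 1.5 mm below the deck, with a through hole 12.5 mm across, 2 mm chamfer; on the foot a rigid round stop post, 14 mm diameter, 22 mm high, its axis 21 mm behind (+x) the hole's axis. With the bar's back edge pressed on the post, the bar's hole lies over the carriage's hole.
- pin_mid (a point): Upright loose steel lock pin, 60 mm long, 0.12 kg: the upper half a round head, 24 mm diameter, to grasp; the lower half a 10 mm shank, its last 7 mm tapering to 5 mm. The point is on its axis half-way up, at the head's underside. At first it stands in a hole of a fixed wooden block (60 x 60 x 36 mm), head on the block's top. When home the head rests on the bar's upper face.
- tub: White lidded plastic tub, 84 mm across, 65 mm high, standing on the table; to be left alone. Origin: centre of its underside.
- mixer: Blue bench mixer, 110 x 100 mm, 103 mm high with a black cup on top; to be left alone. Origin: centre of its underside.
- rack: Blue tube rack, 70 x 120 x 50 mm, empty; to be left alone. Origin: centre of its underside.
Things that resemble listed ones, but are neither listed nor needed, are in the scene too. Of the things shaped like the part that bears pin_mid, the bare steel one is meant.

How it is judged:
By the outcome, as a careful person would: the job done as asked, in the order asked, and still so for the second after the job is handed in, with the robot touching nothing.
It also fails if it takes over 72 s, if anything falls off the work surface, if the arm or the gripper's body presses on something with over 40 N, if the wrist force passes 120 N, or if a joint passes its speed limit or range.

### The arm

A 6-joint arm with a two-finger parallel gripper is mounted at the origin on the work surface. World frame = base frame: x ahead of the robot, y to its left, z up, the work surface at z = 0. Lengths are in mm, angles in rad, forces in N, time in s.
With the tool pointing down it reaches from about 325 to 900 mm from the base axis. Payload 6.1 kg.
Tool frame: the origin (TCP) lies at the very end of the fingers, on their centre line; the grasp point (between the pads) lies 19 mm behind it; x points along the fingers, y is the direction in which the jaws open and shut, and the axes are right-handed (so a half turn about x gives the same grasp; the last joint's range is limited). The gripper opens to 87 mm and grips with 3 to 60 N. Pads are 19 mm wide; open, the fingers measure 117 mm over their backs; the gripper's body (75 mm by 190 mm) begins 51 mm behind the grasp point.
Start: joints at [-1.355, 0.22, 1.526, -0, 1.395, -0.126], TCP at [209.482, -588.84, 222.538] pointing down, gripper open.
Joint ranges: [-2.98, 2.98], [-0.91, 2.08], [0.09, 2.57], [-1.24, 4.39], [0.2, 2.65], [-2.68, 2.68]. Speed limits (rad/s): [2.57, 2.57, 3.01, 3.14, 3.14, 3.14].

### API

Orientations are given as a unit quaternion [x, y, z, w].
In Python, from workcell import ctrl gives the robot as it stands. The module is installed in compiled form; this text tells all that it offers.
- The arm moves only by the tool arm_command, never from a script. Its argument "steps" is a list of rows, each a list of 7 numbers: the turn, a rotation vector about the world's x, y, z in degrees, then the shift along the world's x, y, z in m, then the closure, from 0 (fully open) to 1 (shut). In form: [[ax, ay, az, dx, dy, dz, grip], ...]. A call has exactly 8 rows; each row shifts and turns the commanded pose from where the row before left it; what a row does not reach is not made up. A row lasts 1/12 s, in which the tool goes at most 41.7 mm and 7.16 degrees, less where a joint would pass 70% of its speed; a pose out of reach is approached as far as the arm can. A call with a gripper value outside its range is refused whole. The fingers move at their own pace and stop on an object; "force" is the grip in N (left out, the last holds). Time passes only in rows, so rows that do not move let the fingers close, or fill a call up. It gives the time, the measured TCP pose, the force and the opening at its end, in the units of the state.
- ctrl.get_obs(): the state, without advancing time (a new reading comes with each control period).
- ctrl.camera(name): name is "side" or "top" or "wrist"; returns a dict with "image" (400x640x3 uint8, blue, green, red), "fx", "fy", "cx", "cy" (pixels), "rvec" (rotation vector, rad) and "tvec" (3), from world to camera coordinates, as OpenCV has them; the wrist camera has in their place "hand_eye" (4x4, takes a point from camera to tool coordinates, whose origin is the TCP and whose axes are the tool frame's). Camera axes: x right, y down, z forward; pixel columns grow to the right and rows downward; lengths in mm; the calibration is good to about 2 mm. A picture is of the moment at which its call begins: read the wrist's pose just before it. There is no depth.
- ctrl.close_job(): hands the job in, once; it reports no verdict.
Trained networks look in the newest picture that a camera, given by its name, has taken for a name from the list of things; names that differ only in an ending like _2 or _b are one class to them, and where a whole thing is asked for, a point or a joint stands for the part that bears it (a point fixed in the world has none). Each returns a list of dicts, best first, with "confidence" (0 to 1); they miss things now and then, are a little off and sometimes report something else, mostly with a low value. They report only what shows in the picture. A call takes as long as a camera call. They do not tell look-alikes from the thing itself.
- ctrl.find_in(target, camera): "rect" ([centre column, centre row, width, height] in pixels, round what is visible of it).
- ctrl.silhouettes(target, camera): "mask" (400x640 bool, what is visible of it) and "rect" ([centre column, centre row, width, height] in pixels, round what is visible of it).
- ctrl.place_of(target, camera): "uv" ([column, row] in pixels: a listed point, or the origin of a listed thing).
The state is a dict: "t": time; "q": joint angles; "qd": joint speeds; "effort": joint torques, N m; "ee_pos": TCP position; "tcp_rot": TCP orientation; "contact_force": force on the tool from outside, world axes, zero at the start; "moment": the same for the moment, N m; "opening": finger opening in mm.
Only numpy, scipy, OpenCV 4.12 (cv2) and the standard library are available. Lean on these libraries where they do the work, as an engineer would, in place of code of your own. Each camera call takes 0.05 s, during which the arm holds its last target.

## Working session

There is one attempt and no reset: what is moved stays moved. The work goes in short steps, Python scripts to look and compute and a tool call to move; the robot and the scene stay as the last step left them, time stands still between calls to the robot, and variables do not carry over. Pictures are saved under pics/ and viewed, and the job is handed in when it is done.

Besides the shell and the picture viewer there is one more tool, called after "Request:" in YAML: its name, and indented under it one key for each argument. arm_command: Moves the arm, as the interface text tells. Its arguments: {"type":"object","properties":{"steps":{"type":"array","items":{"type":"array","items":{"type":"number"}}},"force":{"type":"number"}},"required":["steps"]}

```bash
mkdir -p pics; ls; cat > h.py <<'E'
import numpy as np, cv2
from workcell import ctrl
from scipy.spatial.transform import Rotation as R
def P(cam):  # returns K, Rwc(world->cam), t
    K=np.array([[cam['fx'],0,cam['cx']],[0,cam['fy'],cam['cy']],[0,0,1]])
    if 'rvec' in cam:
        Rm=cv2.Rodrigues(np.array(cam['rvec'],float))[0]; t=np.array(cam['tvec'],float).ravel()
    else:
        o=ctrl.get_obs(); T=np.eye(4); T[:3,:3]=R.from_quat(o['tcp_rot']).as_matrix(); T[:3,3]=o['ee_pos']
        C=np.linalg.inv(T@np.array(cam['hand_eye'])); Rm=C[:3,:3]; t=C[:3,3]
    return K,Rm,t
def ray(c,uv):
    K,Rm,t=c; d=Rm.T@np.linalg.inv(K)@np.array([uv[0],uv[1],1.]); return -Rm.T@t,d
def atz(c,uv,z):
    o,d=ray(c,uv); return o+d*(z-o[2])/d[2]
def proj(c,p):
    K,Rm,t=c; q=K@(Rm@np.array(p,float)+t); return q[:2]/q[2]
def tri(l):
    A=np.zeros((3,3));b=np.zeros(3)
    for c,uv in l:
        o,d=ray(c,uv); d=d/np.linalg.norm(d); M=np.eye(3)-np.outer(d,d); A+=M;b+=M@o
    return np.linalg.solve(A,b)
E
python3 - <<'E'
from h import *
np.set_printoptions(precision=1,suppress=True)
o=ctrl.get_obs(); print(o)
for n in ['top','side','wrist']:
    c=ctrl.camera(n); cv2.imwrite(f'pics/{n}0.png',c['image']); p=P(c); print(n,'cam at',-p[1].T@p[2])
    for th in ['shaker','pivot','bar','bar_hole','bracket','rail_top','pin_mid','tub','mixer','rack']:
        for r in ctrl.place_of(th,n)[:4]: print(th,np.array(r['uv']),round(r['confidence'],2))
E
```

```text
pics
{'t': 0.0, 'q': array([-1.4,  0.2,  1.5, -0. ,  1.4, -0.1]), 'qd': array([-0.,  0., -0., -0.,  0.,  0.]), 'effort': array([ -0. , -49.5, -38.7,   0.1,   0.1,  -0. ]), 'ee_pos': array([ 209.4, -588.2,  221.4]), 'tcp_rot': array([-0.7, -0.1,  0.7, -0.1]), 'contact_force': array([ 0.2, -1.1, -0.1]), 'moment': array([-0. ,  0.1,  0. ]), 'opening': 87.07474958810205}
top cam at [ 355.5   -9.3 1176.8]
shaker [314.3 157. ] 0.9
pivot [275.6 135.8] 0.82
bar [271.2 133.6] 0.66
bar_hole [353.4 170.1] 0.73
bracket [362.5 144.1] 0.76
rail_top [358.7 143.7] 0.7
pin_mid [219.4 246.4] 0.68
pin_mid [183.1 230.5] 0.65
pin_mid [209.9 200.8] 0.65
pin_mid [143.5 244.2] 0.59
mixer [458.3 151.2] 0.8
rack [464.4 254.6] 0.7
side cam at [-139.9  532.4  583.2]
shaker [295.4 226.7] 0.91
pivot [257.2 202.4] 0.71
bar [255.2 200.4] 0.88
bar_hole [330.9 187.8] 0.86
bracket [321.4 189.4] 0.84
rail_top [324.2 186.5] 0.73
pin_mid [225.3 276.7] 0.76
pin_mid [258. 331.] 0.64
pin_mid [183.9 343.4] 0.6
pin_mid [224.5 307.3] 0.48
tub [170.8 286.3] 0.66
tub [320.6 191. ] 0.21
mixer [378.7 184.7] 0.64
wrist cam at [ 288.8 -560.3  383.7]
```

View pics/top0.png

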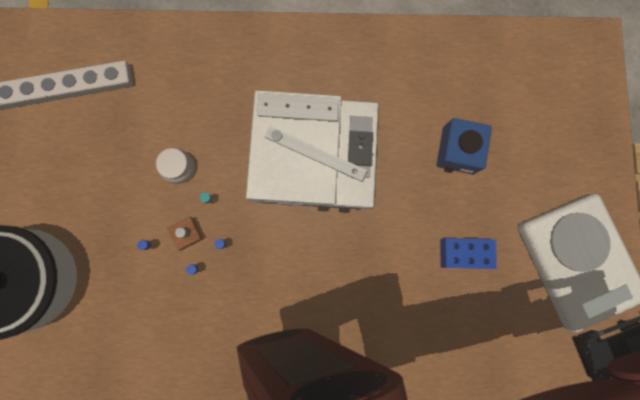

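View pics/side0.png

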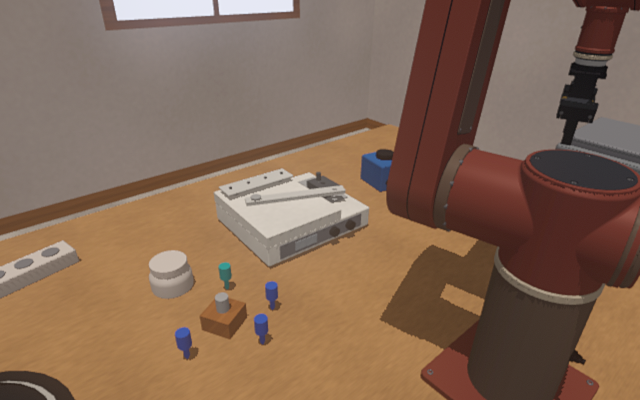

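```bash
python3 - <<'E'
import cv2
a=cv2.imread('pics/top0.png');cv2.imwrite('pics/top0c.png',cv2.resize(a[90:290,100:300],None,fx=3,fy=3,interpolation=2))
a=cv2.imread('pics/side0.png');cv2.imwrite('pics/side0c.png',cv2.resize(a[240:380,140:300],None,fx=4,fy=4,interpolation=2))
a=cv2.imread('pics/side0.png');cv2.imwrite('pics/side0d.png',cv2.resize(a[140:280,210:400],None,fx=4,fy=4,interpolation=2))
E
```

```text
(no output)
```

View pics/side0c.png

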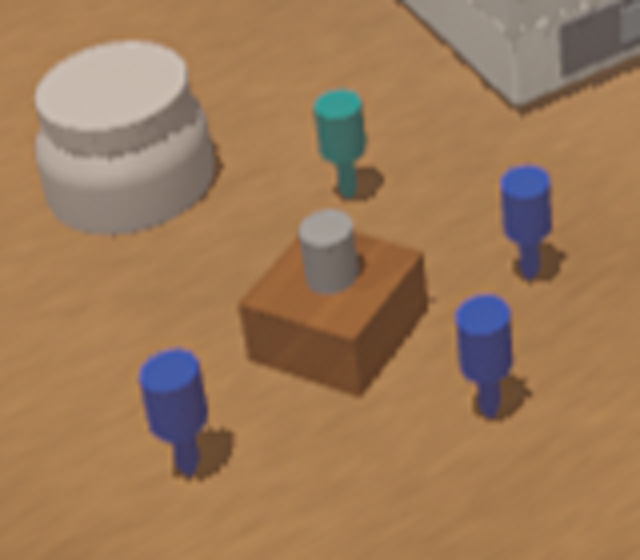

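View pics/top0c.png

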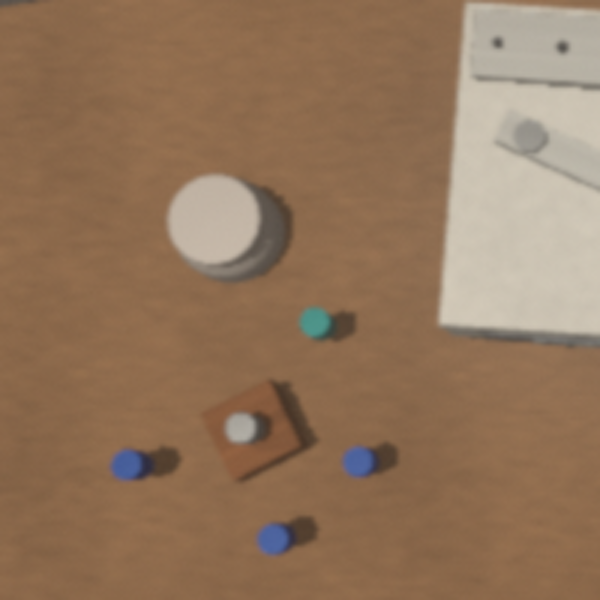

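View pics/side0d.png

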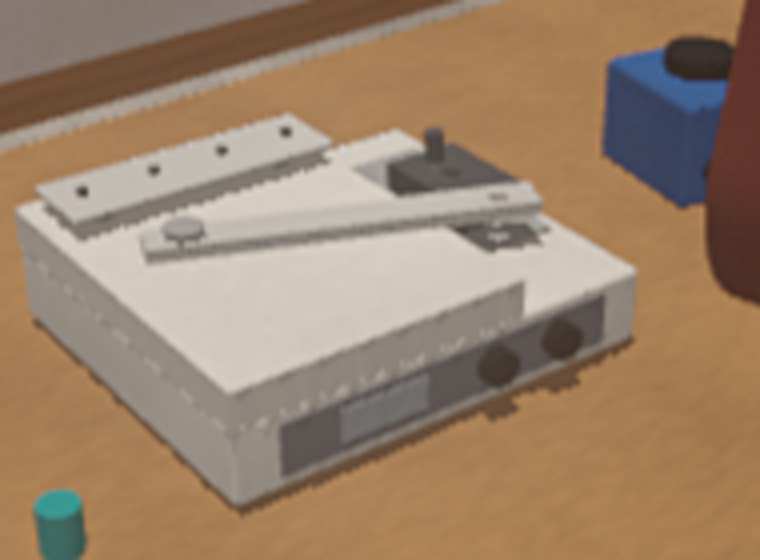

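Candidates for the pin in the top image are steel in the wooden block at (181,232), blue at (143,244), (220,244) and (192,270), and teal at (206,198). The bare steel one in the block is the one I want, and the crop confirms it.

```bash
python3 - <<'E'
from h import *
np.set_printoptions(precision=1,suppress=True)
T=P(ctrl.camera('top'));S=P(ctrl.camera('side'))
def best(n,cam,near):
    r=[np.array(x['uv']) for x in ctrl.place_of(n,cam)]
    return min(r,key=lambda u:np.linalg.norm(u-near)) if r else None
for n,a,b,z in [('shaker',(314,157),(295,226),0),('pivot',(275,136),(257,202),85),('bar',(271,134),(255,200),85),('bar_hole',(353,170),(331,188),95),('bracket',(362,144),(321,189),60),('rail_top',(358,144),(324,186),63),('pin_mid',(181,232),(224,307),36),('tub',(175,165),(171,286),0),('mixer',(458,151),(379,185),0),('rack',(464,254),(0,0),0)]:
    u=best(n,'top',a);v=best(n,'side',b)
    print(n, u,v, tri([(T,u),(S,v)]) if u is not None and v is not None else '', atz(T,u,z) if u is not None else '', atz(S,v,z) if v is not None else '')
# others: tops of look-alikes z=60
for uv in [(181,232),(143,244),(220,244),(192,270),(206,198)]: print(uv,atz(T,uv,62))
# pixel points in top: shaker corners deck, post top
for nm,uv,z in [('ledgecorner br',(378,102),60),('fr',(375,208),60),('fl',(247,199),85),('bl',(254,91),85),('tip',(365,177),95),('post top',(360.5,139.5),102.5),('cap',(276.5,135),102)]: print(nm,atz(T,uv,z))
a=cv2.imread('pics/top0.png');cv2.imwrite('pics/top0e.png',cv2.resize(a[85:215,240:390],None,fx=5,fy=4.6,interpolation=2))
E
```

```text
shaker [314.3 158.2] [291.8 228.8] [610.  -26.1 -16.3] [604.3 -28.3   0. ] [592.1  -8.9   0. ]
pivot [274.4 136.4] [253.9 202.2] [638.4  68.2  85. ] [637.9  67.7  85. ] [639.   68.7  85. ]
bar [270.3 135.4] [256.8 197.7] [631.6  71.1 102.7] [640.2  77.4  85. ] [653.9  50.6  85. ]
bar_hole [352.2 169. ] [333.3 192.7] [ 560.5 -117.8   81.5] [ 559.5 -115.1   95. ] [ 540.1 -101.6   95. ]
bracket [361.5 144.5] [318.2 190.4] [ 632.5 -138.4   51.5] [ 626.6 -141.4   60. ] [ 624.5 -124.3   60. ]
rail_top [359.9 142.6] [323.2 188.7] [ 628.6 -140.5   58.8] [ 630.5 -137.2   63. ] [ 619.2 -137.5   63. ]
pin_mid [183.  232.7] [222.5 309.2] [412.5 285.4  33.8] [412.3 284.6  36. ] [410.5 286.6  36. ]
tub [179.4 166.2] [172.3 284.5] [581.7 312.2  -3.2] [580.4 310.3   0. ] [578.9 314.2   0. ]
mixer [458.4 149.9] [379.2 183.4] [ 635.6 -396.1   -8.6] [ 629.6 -396.9    0. ] [ 628.1 -378.8    0. ]
rack [463.2 252.9] None  [ 368.4 -399.1    0. ] 
(181, 232) [412.6 282.6  62. ]
(143, 244) [384.3 369.   62. ]
(220, 244) [385.3 191.1  62. ]
(192, 270) [325.3 253.4  62. ]
(206, 198) [492.9 227.7  62. ]
ledgecorner br [ 733.8 -182.9   60. ]
fr [ 472.4 -172.2   60. ]
fl [488.5 128.3  85. ]
bl [748.9 118.3  85. ]
tip [ 540.9 -144.7   95. ]
post top [ 628.2 -134.1  102.5]
cap [636.9  61.6 102. ]
```

View pics/top0e.png

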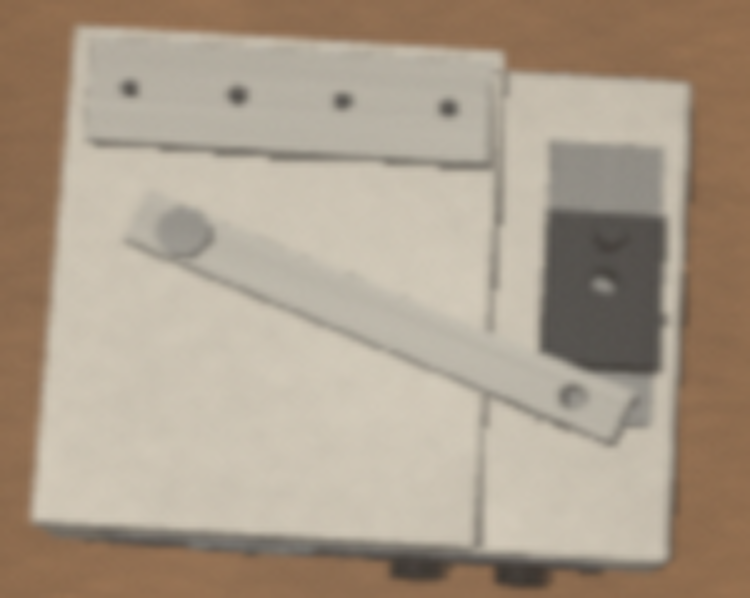

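View pics/wrist0.png

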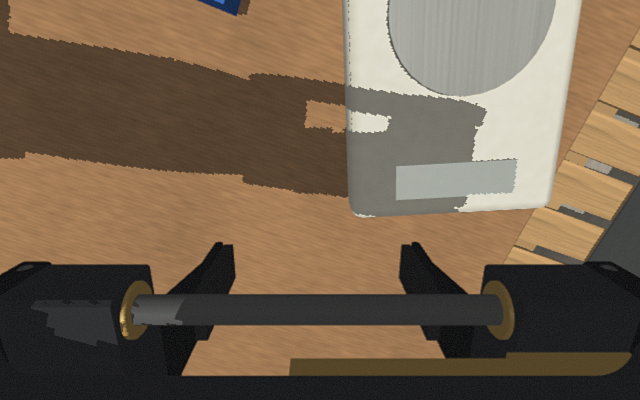

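The scene matches the description. The top view gives the pin at about (412,284), the pivot at about (637,62), and the bar tip at about (541,-145). Next I work out the tool orientation and the bar geometry.

```bash
python3 - <<'E'
from h import *
np.set_printoptions(precision=3,suppress=True)
o=ctrl.get_obs();M=R.from_quat(o['tcp_rot']).as_matrix();print('x',M[:,0],'y',M[:,1],'z',M[:,2],'jaw yaw deg',np.degrees(np.arctan2(M[1,1],M[0,1])))
c=ctrl.camera('wrist');print(c['hand_eye'],c['fx'],c['cx'],c['cy'])
T=P(ctrl.camera('top'))
f=lambda u,v:(240+u/5,85+v/4.6)
for n,uv,z in [('hole',(573,396),95),('posttop',(612,238),105.5),('carr hole',(602,284),83.5),('cap',(186,232),102),('tipR',(640,393),95),('tipF',(612,443),95),('carr front right',(660,372),83.5),('carr back l',(548,210),83.5)]:print(n,atz(T,f(*uv),z))
E
```

```text
x [-0. -0. -1.] y [ 0.335 -0.942  0.   ] z [-0.942 -0.335  0.   ] jaw yaw deg -70.42045667784174
[[   0.001   -0.304    0.953 -161.164]
 [   1.      -0.      -0.001   -0.299]
 [   0.       0.953    0.304  -84.287]
 [   0.       0.       0.       1.   ]] 342.09476595853283 316.79338526491534 202.37021026207196
hole [ 554.579 -120.621   95.   ]
posttop [ 634.038 -138.239  105.5  ]
carr hole [ 615.395 -135.932   83.5  ]
cap [635.87   59.996 102.   ]
tipR [ 556.41  -151.878   95.   ]
tipF [ 530.678 -138.595   95.   ]
carr front right [ 569.561 -162.954   83.5  ]
carr back l [ 654.285 -110.496   83.5  ]
```

Request:
arm_command:
  steps:
    - [0,0,-1.6,0.0185,0.029,0,1]
    - [0,0,-1.6,0.0185,0.029,0,1]
    - [0,0,-1.6,0.0185,0.029,0,1]
    - [0,0,-1.6,0.0185,0.029,0,1]
    - [0,0,-1.6,0.0185,0.029,0,1]
    - [0,0,-1.6,0.0185,0.029,0,1]
    - [0,0,-1.6,0.0185,0.029,0,1]
    - [0,0,-1.6,0.0185,0.029,0,1]
  force: 20

```text
t: 3.52
ee_pos: [358.1, -355.4, 222.7]
tcp_rot: [0.706, 0.041, -0.706, 0.041]
contact_force: [0.9, -0.7, 0.9]
opening: 41.4
```

Request:
arm_command:
  steps:
    - [0,0,-1.6,0.0185,0.029,0,1]
    - [0,0,-1.6,0.0185,0.029,0,1]
    - [0,0,-1.6,0.0185,0.029,0,1]
    - [0,0,-1.6,0.0185,0.029,0,1]
    - [0,0,-1.6,0.0185,0.029,0,1]
    - [0,0,-1.6,0.0185,0.029,0,1]
    - [0,0,-1.6,0.0185,0.029,0,1]
    - [0,0,-1.6,0.0185,0.029,0,1]

```text
t: 4.18
ee_pos: [506.2, -123.2, 222.8]
tcp_rot: [0.706, -0.038, -0.706, -0.037]
contact_force: [-0.1, -0.2, 0.2]
opening: 0.7
```

```bash
python3 - <<'E'
from h import *
np.set_printoptions(precision=1,suppress=True)
o=ctrl.get_obs();c=ctrl.camera('wrist');W=P(c);cv2.imwrite('pics/w1.png',c['image'])
print(o['t'],o['ee_pos'],R.from_quat(o['tcp_rot']).as_matrix()[:,1])
for th,z in [('bar_hole',95),('pivot',85),('rail_top',63)]:
    for r in ctrl.place_of(th,'wrist')[:2]: print(th,np.array(r['uv']),r['confidence'],atz(W,r['uv'],z))
E
```

```text
4.1833 [ 506.2 -123.2  222.8] [-0.1 -1.   0. ]
bar_hole [303.4 138.9] 0.58 [ 557.7 -111.1   95. ]
pivot [73.8 61.3] 0.66 [638.3  68.1  85. ]
rail_top [318.8  45.8] 0.59 [ 631.3 -131.8   63. ]
```

View pics/w1.png

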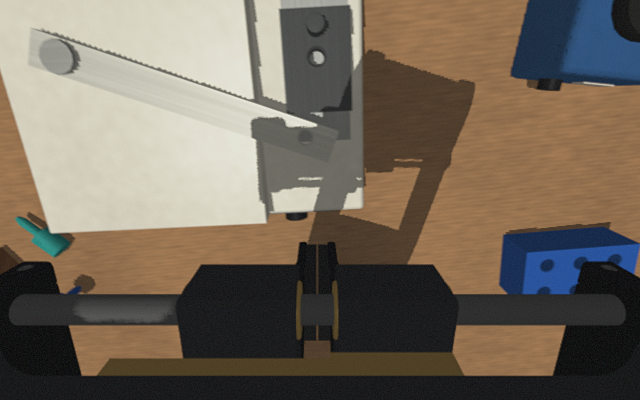

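The wrist view shows the bar hole at (305,138), the carriage hole at (317,57), the post top at (317,23) and the pivot cap at (59,58). The shut fingers are at (317,250).

```bash
cat >> h.py <<'E'
def Pw(cam,pos,q):
    K=np.array([[cam['fx'],0,cam['cx']],[0,cam['fy'],cam['cy']],[0,0,1]])
    T=np.eye(4); T[:3,:3]=R.from_quat(q).as_matrix(); T[:3,3]=pos
    C=np.linalg.inv(T@np.array(cam['hand_eye'])); return K,C[:3,:3],C[:3,3]
E
python3 - <<'E'
from h import *
np.set_printoptions(precision=1,suppress=True)
W=P(ctrl.camera('wrist'))
for n,uv,z in [('barhole',(305,138),95),('carrhole',(317,57),83.5),('post',(317,23),105.5),('cap',(59,58),102),('deck fl',(48,234),85)]: print(n,atz(W,uv,z))
E
```

```text
barhole [ 554.5 -119.7   95. ]
carrhole [ 616.7 -136.3   83.5]
post [ 637.5 -138.5  105.5]
cap [634.7  59.4 102. ]
deck fl [489.3 132.5  85. ]
```

Request:
arm_command:
  steps:
    - [0,0,0,0,0,-0.03,1]
    - [0,0,0,0,0,-0.03,1]
    - [0,0,0,0,0,-0.03,1]
    - [0,0,0,0,0,-0.025,1]
    - [0,0,0,0,0,-0.012,1]
    - [0,0,0,0,0,-0.007,1]
    - [0,0,0,0,0,0,1]
    - [0,0,0,0,0,0,1]

```text
t: 5.1
ee_pos: [506.1, -125.7, 89.6]
tcp_rot: [0.707, -0.038, -0.706, -0.037]
contact_force: [-0.3, -0.1, 0.4]
opening: 0.1
```

Request:
arm_command:
  steps:
    - [0,0,0,0.004,0,-0.0005,1]
    - [0,0,0,0.004,0,0,1]
    - [0,0,0,0.004,0,0,1]
    - [0,0,0,0.004,0,0,1]
    - [0,0,0,0.004,0,0,1]
    - [0,0,0,0.004,0,0,1]
    - [0,0,0,0.004,0,0,1]
    - [0,0,0,0.004,0,0,1]

```text
t: 5.77
ee_pos: [537.7, -124.8, 87.9]
tcp_rot: [-0.706, 0.037, 0.706, 0.037]
contact_force: [-0.7, -0.6, -0.2]
opening: 0.5
```

Request:
arm_command:
  steps:
    - [0,0,0,0.004,0,0,1]
    - [0,0,0,0.004,0,0,1]
    - [0,0,0,0.004,0,0,1]
    - [0,0,0,0.004,0,0,1]
    - [0,0,0,0.004,0,0,1]
    - [0,0,0,0.003,0,0,1]
    - [0,0,0,0.002,0,0,1]
    - [0,0,0,0.001,0,0,1]

```text
t: 6.43
ee_pos: [563.8, -124.9, 88.0]
tcp_rot: [0.706, -0.037, -0.706, -0.037]
contact_force: [-1.6, 0.0, -0.1]
opening: 0.6
```

Request:
arm_command:
  steps:
    - [0,0,0,0.002,0,0,1]
    - [0,0,0,0.002,0,0,1]
    - [0,0,0,0.002,0,0,1]
    - [0,0,0,0.002,0,0,1]
    - [0,0,0,0.002,0,0,1]
    - [0,0,0,0.002,0,0,1]
    - [0,0,0,0.001,0,0,1]
    - [0,0,0,0.001,0,0,1]

```text
t: 7.1
ee_pos: [577.6, -124.9, 88.0]
tcp_rot: [-0.706, 0.037, 0.706, 0.037]
contact_force: [-1.0, 0.0, -0.2]
opening: 0.5
```

```bash
python3 - <<'E'
from h import *
np.set_printoptions(precision=1,suppress=True)
o=ctrl.get_obs();c=ctrl.camera('wrist');cv2.imwrite('pics/w2.png',c['image']);s=ctrl.camera('side')['image'];cv2.imwrite('pics/s2.png',cv2.resize(s[140:280,210:400],None,fx=4,fy=4,interpolation=2))
print(o['t'],o['ee_pos'],o['contact_force'])
E
```

```text
7.1 [ 577.6 -124.9   88. ] [-1.   0.  -0.2]
```

View pics/w2.png

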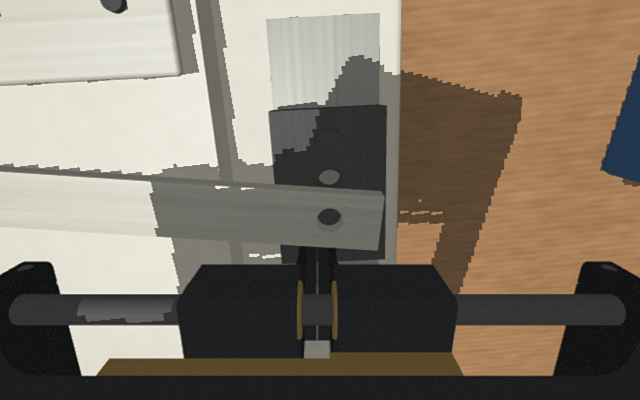

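View pics/s2.png

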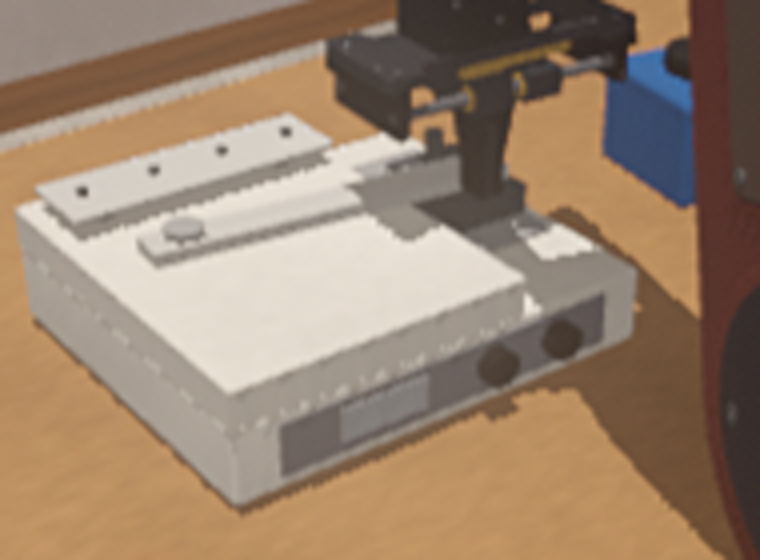

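The wrist image shows the post top at (329,176) and the bar hole at (329,216). The bar is nearly at the post, so I creep the rest of the way.

Request:
arm_command:
  steps:
    - [0,0,0,0.001,0,0,1]
    - [0,0,0,0.001,0,0,1]
    - [0,0,0,0.001,0,0,1]
    - [0,0,0,0.001,0,0,1]
    - [0,0,0,0.0005,0,0,1]
    - [0,0,0,0.0005,0,0,1]
    - [0,0,0,0.0005,0,0,1]
    - [0,0,0,0,0,0,1]

```text
t: 7.87
ee_pos: [583.1, -124.8, 88.0]
tcp_rot: [0.706, -0.037, -0.706, -0.037]
contact_force: [-0.5, 0.1, 0.1]
opening: 0.5
```

Request:
arm_command:
  steps:
    - [0,0,0,0.0005,0,0,1]
    - [0,0,0,0.0005,0,0,1]
    - [0,0,0,0.0005,0,0,1]
    - [0,0,0,0.0005,0,0,1]
    - [0,0,0,0.0005,0,0,1]
    - [0,0,0,0,0,0,1]
    - [0,0,0,0,0,0,1]
    - [0,0,0,0,0,0,1]

```text
t: 8.53
ee_pos: [585.6, -124.8, 88.0]
tcp_rot: [0.706, -0.037, -0.706, -0.037]
contact_force: [0.4, 0.6, 0.2]
opening: 0.3
```

Request:
arm_command:
  steps:
    - [0,0,0,0.0005,0,0,1]
    - [0,0,0,0.0005,0,0,1]
    - [0,0,0,0.0005,0,0,1]
    - [0,0,0,0.0005,0,0,1]
    - [0,0,0,0.0005,0,0,1]
    - [0,0,0,0.0005,0,0,1]
    - [0,0,0,0,0,0,1]
    - [0,0,0,0,0,0,1]

```text
t: 9.2
ee_pos: [588.6, -124.8, 88.0]
tcp_rot: [0.706, -0.037, -0.706, -0.037]
contact_force: [-0.2, -1.0, 0.3]
opening: 0.2
```

```bash
python3 - <<'E'
from h import *
o=ctrl.get_obs();c=ctrl.camera('wrist');cv2.imwrite('pics/w3.png',cv2.resize(c['image'][100:300,220:420],None,fx=3,fy=3,interpolation=2))
print(o['t'],o['ee_pos'],o['contact_force'])
E
```

```text
9.2 [ 588.58994902 -124.78078387   88.03754095] [-0.21510391 -0.9567921   0.27708452]
```

View pics/w3.png

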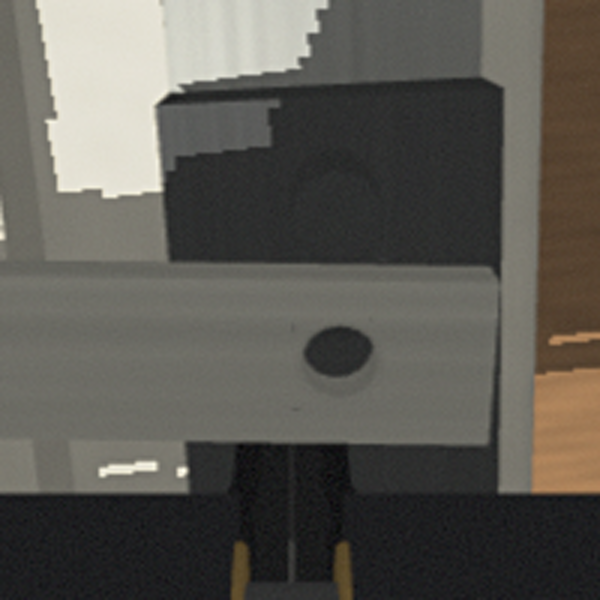

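Request:
arm_command:
  steps:
    - [0,0,0,0.0005,0,0,1]
    - [0,0,0,0.0005,0,0,1]
    - [0,0,0,0.0005,0,0,1]
    - [0,0,0,0.0005,0,0,1]
    - [0,0,0,0.0005,0,0,1]
    - [0,0,0,0.0005,0,0,1]
    - [0,0,0,0,0,0,1]
    - [0,0,0,0,0,0,1]

```text
t: 9.92
ee_pos: [591.6, -124.8, 88.0]
tcp_rot: [0.706, -0.037, -0.706, -0.037]
contact_force: [-0.5, -0.7, -1.0]
opening: 0.6
```

Request:
arm_command:
  steps:
    - [0,0,0,0.0005,0,0,1]
    - [0,0,0,0.0005,0,0,1]
    - [0,0,0,0.0005,0,0,1]
    - [0,0,0,0.0005,0,0,1]
    - [0,0,0,0,0,0,1]
    - [0,0,0,0,0,0,1]
    - [0,0,0,0,0,0,1]
    - [0,0,0,0,0,0,1]

```text
t: 10.58
ee_pos: [593.6, -124.8, 88.1]
tcp_rot: [0.706, -0.037, -0.706, -0.037]
contact_force: [0.2, -1.1, -0.3]
opening: 0.2
```

Request:
arm_command:
  steps:
    - [0,0,0,0.0005,0,0,1]
    - [0,0,0,0.0005,0,0,1]
    - [0,0,0,0.0005,0,0,1]
    - [0,0,0,0.0005,0,0,1]
    - [0,0,0,0,0,0,1]
    - [0,0,0,0,0,0,1]
    - [0,0,0,0,0,0,1]
    - [0,0,0,0,0,0,1]

```text
t: 11.25
ee_pos: [594.2, -124.8, 87.9]
tcp_rot: [-0.705, 0.037, 0.707, 0.037]
contact_force: [-6.9, -0.5, 3.8]
opening: 0.5
```

Contact at the post is 6.9 N. I ease up to about 10 N and hold.

Request:
arm_command:
  steps:
    - [0,0,0,0.0003,0,0,1]
    - [0,0,0,0.0003,0,0,1]
    - [0,0,0,0,0,0,1]
    - [0,0,0,0,0,0,1]
    - [0,0,0,0,0,0,1]
    - [0,0,0,0,0,0,1]
    - [0,0,0,0,0,0,1]
    - [0,0,0,0,0,0,1]

```text
t: 11.92
ee_pos: [594.2, -124.8, 87.8]
tcp_rot: [-0.705, 0.037, 0.708, 0.037]
contact_force: [-9.0, -0.5, 4.7]
opening: 0.4
```

Request:
arm_command:
  steps:
    - [0,0,0,0.0003,0,0,1]
    - [0,0,0,0,0,0,1]
    - [0,0,0,0,0,0,1]
    - [0,0,0,0,0,0,1]
    - [0,0,0,0,0,0,1]
    - [0,0,0,0,0,0,1]
    - [0,0,0,0,0,0,1]
    - [0,0,0,0,0,0,1]

```text
t: 12.58
ee_pos: [594.3, -124.8, 87.8]
tcp_rot: [-0.704, 0.037, 0.708, 0.037]
contact_force: [-8.8, -1.2, 5.9]
opening: 0.3
```

```bash
python3 - <<'E'
from h import *
o=ctrl.get_obs();c=ctrl.camera('wrist');cv2.imwrite('pics/w4.png',cv2.resize(c['image'][100:300,220:420],None,fx=3,fy=3,interpolation=2))
print(o['t'],o['ee_pos'],o['contact_force'])
E
```

```text
12.5833 [ 594.25505607 -124.84923357   87.79456052] [-8.77932467 -1.16992049  5.89114094]
```

View pics/w4.png

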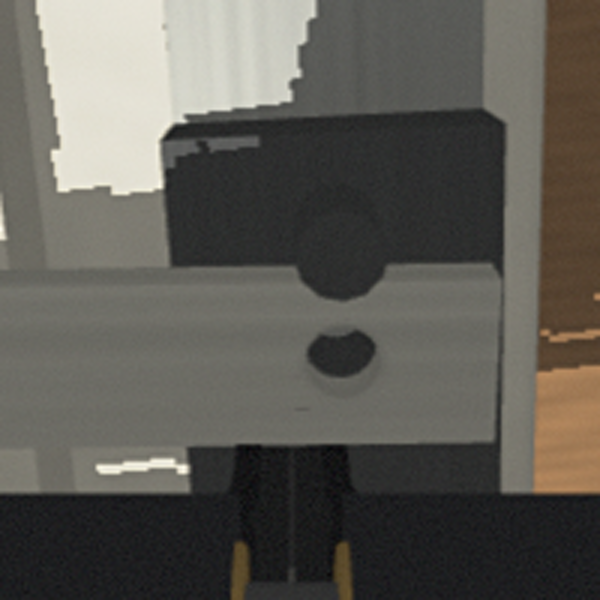

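The bar's back edge now meets the post (crop row ~265), and the hole is at crop (340,358). One more small push takes it to a clear 10 N.

Request:
arm_command:
  steps:
    - [0,0,0,0.0004,0,0,1]
    - [0,0,0,0,0,0,1]
    - [0,0,0,0,0,0,1]
    - [0,0,0,0,0,0,1]
    - [0,0,0,0,0,0,1]
    - [0,0,0,0,0,0,1]
    - [0,0,0,0,0,0,1]
    - [0,0,0,0,0,0,1]

```text
t: 13.3
ee_pos: [594.3, -124.8, 87.7]
tcp_rot: [-0.704, 0.037, 0.708, 0.037]
contact_force: [-10.5, -1.2, 6.6]
opening: 0.4
```

Pressed at 10.5 N. I back off gently, then rise and look.

Request:
arm_command:
  steps:
    - [0,0,0,-0.001,0,0,1]
    - [0,0,0,-0.001,0,0,1]
    - [0,0,0,-0.002,0,0,1]
    - [0,0,0,-0.008,0,0,1]
    - [0,0,0,-0.012,0,0,1]
    - [0,0,0,-0.01,0,0.035,1]
    - [0,0,0,-0.005,-0.006,0.035,1]
    - [0,0,0,0,-0.006,0.035,1]

```text
t: 13.97
ee_pos: [556.0, -136.3, 193.3]
tcp_rot: [-0.705, 0.037, 0.707, 0.037]
contact_force: [1.3, -0.8, 0.5]
opening: 0.2
```

Request:
arm_command:
  steps:
    - [0,0,0,0,0,0.03,0.3]
    - [0,0,0,0,0,0,0.3]
    - [0,0,0,0,0,0,0.3]
    - [0,0,0,0,0,0,0.3]
    - [0,0,0,0,0,0,0.3]
    - [0,0,0,0,0,0,0.3]
    - [0,0,0,0,0,0,0.3]
    - [0,0,0,0,0,0,0.3]

```text
t: 14.63
ee_pos: [557.3, -136.6, 221.9]
tcp_rot: [-0.706, 0.037, 0.707, 0.037]
contact_force: [0.5, 0.2, 1.2]
opening: 45.6
```

```bash
python3 - <<'E'
from h import *
np.set_printoptions(precision=2,suppress=True)
o=ctrl.get_obs();c=ctrl.camera('wrist');cv2.imwrite('pics/w5.png',cv2.resize(c['image'][40:240,220:420],None,fx=3,fy=3,interpolation=2));cv2.imwrite('pics/w5f.png',c['image'])
np.save('w5.npy',dict(c=c,o=o),allow_pickle=True)
print(o['t'],o['ee_pos'],o['contact_force'],o['q'],R.from_quat(o['tcp_rot']).as_matrix())
for r in ctrl.place_of('bar_hole','wrist')[:2]: print(r['uv'],atz(P(c),r['uv'],95))
E
```

```text
14.6333 [ 557.34 -136.57  221.88] [0.48 0.23 1.19] [-0.38  0.1   1.66  0.    1.38  1.3 ] [[-0.   -0.1  -0.99]
 [ 0.   -0.99  0.1 ]
 [-1.   -0.    0.  ]]
[305.4, 120.6] [ 620.79 -133.25   95.  ]
```

View pics/w5.png

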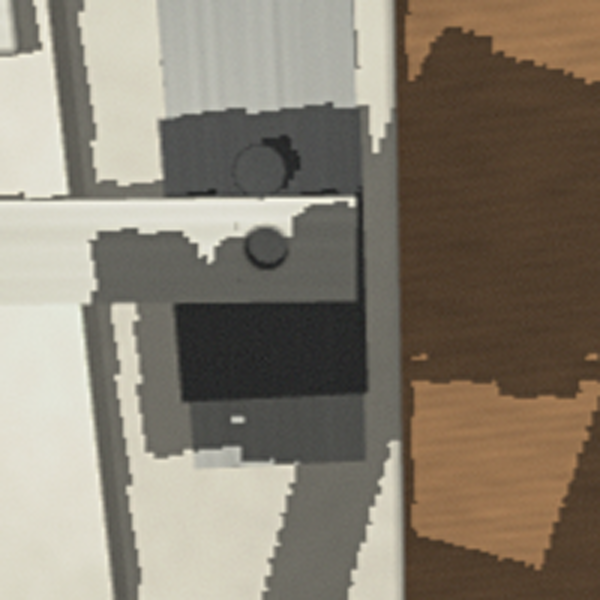

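The hole is at about (308.7,122) in the full image, and the bar rests against the post. I move to the same relative view over the pin.

Request:
arm_command:
  steps:
    - [0,0,0,-0.0147,0.03,-0.0015,0.3]
    - [0,0,0,-0.0147,0.03,-0.0015,0.3]
    - [0,0,0,-0.0147,0.03,-0.0015,0.3]
    - [0,0,0,-0.0147,0.03,-0.0015,0.3]
    - [0,0,0,-0.0147,0.03,-0.0015,0.3]
    - [0,0,0,-0.0147,0.03,-0.0015,0.3]
    - [0,0,0,-0.0147,0.03,-0.0015,0.3]
    - [0,0,0,-0.0147,0.03,-0.0015,0.3]

```text
t: 15.4
ee_pos: [439.3, 104.4, 211.0]
tcp_rot: [0.706, -0.037, -0.706, -0.037]
contact_force: [-0.4, 0.8, 0.5]
opening: 60.6
```

Request:
arm_command:
  steps:
    - [0,0,0,-0.0147,0.03,-0.003,0.3]
    - [0,0,0,-0.0147,0.03,-0.003,0.3]
    - [0,0,0,-0.0147,0.03,-0.003,0.3]
    - [0,0,0,-0.0147,0.03,-0.003,0.3]
    - [0,0,0,-0.0147,0.03,-0.003,0.3]
    - [0,0,0,-0.0147,0.03,-0.002,0.3]
    - [0,0,0,0,0,0,0.3]
    - [0,0,0,0,0,0,0.3]

```text
t: 16.07
ee_pos: [351.0, 284.3, 193.9]
tcp_rot: [-0.706, 0.036, 0.706, 0.036]
contact_force: [0.0, -0.7, -0.7]
opening: 61.0
```

```bash
python3 - <<'E'
from h import *
np.set_printoptions(precision=2,suppress=True)
d=np.load('w5.npy',allow_pickle=True).item()
W=Pw(d['c'],d['o']['ee_pos'],d['o']['tcp_rot'])
for n,uv,z in [('barhole',(308.7,122),95),('post',(307,96.5),105.5)]: print(n,atz(W,uv,z))
o=ctrl.get_obs();c=ctrl.camera('wrist');cv2.imwrite('pics/w6.png',cv2.resize(c['image'][40:240,220:420],None,fx=3,fy=3,interpolation=2));cv2.imwrite('pics/w6f.png',c['image'])
np.save('w6.npy',dict(c=c,o=o),allow_pickle=True)
print(o['t'],o['ee_pos'],o['contact_force'],o['q'],R.from_quat(o['tcp_rot']).as_matrix())
for r in ctrl.place_of('pin_mid','wrist')[:4]: print(r['uv'],atz(P(c),r['uv'],36))
E
```

```text
barhole [ 619.09 -135.64   95.  ]
post [ 639.21 -136.85  105.5 ]
16.0667 [351.04 284.27 193.87] [ 0.   -0.65 -0.69] [ 0.51 -0.18  1.99 -0.    1.33  2.18] [[-0.   -0.1  -0.99]
 [-0.   -0.99  0.1 ]
 [-1.    0.    0.  ]]
[340.1, 228.3] [305.02 264.87  36.  ]
[227.3, 187.6] [358.59 369.69  36.  ]
[309.2, 121.4] [412.33 284.03  36.  ]
[372.3, 161.7] [369.21 228.96  36.  ]
```

View pics/w6.png

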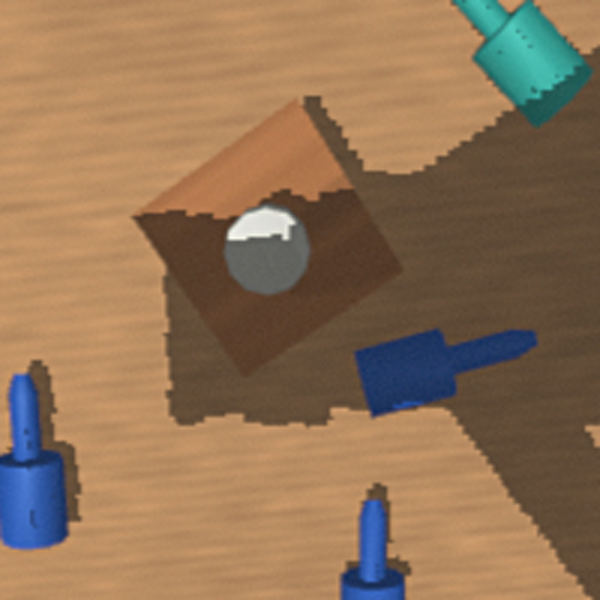

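View pics/w6f.png

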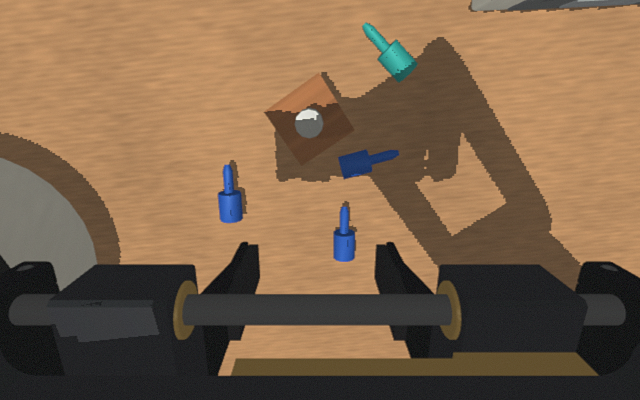

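Steel pin head centre is at (309,123) in the full image, in the block. The loose blue and teal pins, which stood on their tips at first, are now lying down. I had not gone near them. They lie below my grasp height and are not in the way.

```bash
python3 - <<'E'
from h import *
np.set_printoptions(precision=2,suppress=True)
for f,uv,z,rng in [('w5.npy',(308.7,122),95,None),('w6.npy',(309,123.3),66,None)]:
    d=np.load(f,allow_pickle=True).item()
    W=Pw(d['c'],d['o']['ee_pos'],d['o']['tcp_rot']); p=atz(W,uv,z); print(f,p,p-d['o']['ee_pos'])
img=np.load('w6.npy',allow_pickle=True).item()['c']['image']
g=img[100:150,285:335].astype(int); sat=g.max(2)-g.min(2)
m=(sat<25).astype(np.uint8); n,l,s,cc=cv2.connectedComponentsWithStats(m); print(s,cc+[285,100])
img=np.load('w5.npy',allow_pickle=True).item()['c']['image']
g=cv2.cvtColor(img,cv2.COLOR_BGR2GRAY)[108:136,295:323]; print(g[::2,::2])
cv2.imwrite('pics/h5.png',cv2.resize(g,None,fx=20,fy=20,interpolation=0))
E
```

```text
w5.npy [ 619.09 -135.64   95.  ] [  61.75    0.92 -126.88]
w6.npy [411.82 285.2   66.  ] [  60.78    0.93 -127.87]
[[   0    0   50   50 1826]
 [  10    8   29   30  674]] [[309.8  125.17]
 [308.69 122.69]]
[[224 224 223 223 223 222 222 220 219 218 218 217 218 217]
 [219 219 220 220 219 219 219 218 218 217 216 220 217 147]
 [223 224 225 224 223 224 225 224 223 222 223 161  99  98]
 [219 220 211 221 222 219 211 206 217 219 219 152  96 101]
 [215 213 205 217 180 121  81  82 125 177 216 147  94  96]
 [212 211 214 178  81  81  82  79  76  97 180 145  95  96]
 [ 94  92  94  74  74  81  81  78  82  79  84  96 100  99]
 [101  99 102  67  74  83  81  81  80  84  77 101 102  99]
 [ 99  99  98  76  52  80  82  81  82  82  60  99  98  96]
 [ 98  98  94  93  49  53  78  83  80  43  83  96  98  96]
 [ 98 102  98  98  89  50  36  32  40  70  99 102  97  98]
 [ 98 100  98  99  97  94  89  89  92  96 102 100  97  99]
 [ 97  98  95  99  99  98  94  97  98  99  96  97  98  98]
 [ 98  99  95  95  97  98  98  98  95  96  97  98  98  95]]
```

View pics/h5.png

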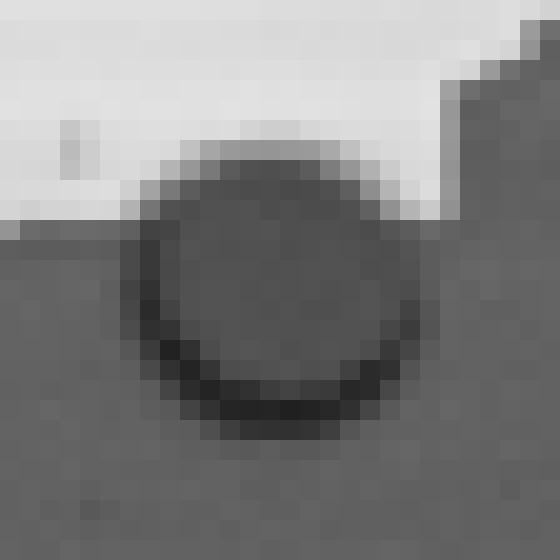

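Request:
arm_command:
  steps:
    - [0,0,0,0.02,0.0003,-0.02,0.3]
    - [0,0,0,0.02,0.0003,-0.02,0.3]
    - [0,0,0,0.021,0.0004,-0.02,0.3]
    - [0,0,0,0,0,-0.03,0.3]
    - [0,0,0,0,0,-0.03,0.3]
    - [0,0,0,0,0,-0.02,0.3]
    - [0,0,0,0,0,-0.01,0.3]
    - [0,0,0,0,0,-0.004,0.3]

```text
t: 16.83
ee_pos: [412.4, 282.3, 38.2]
tcp_rot: [-0.705, 0.039, 0.707, 0.037]
contact_force: [-0.4, -0.1, -0.4]
opening: 60.6
```

```bash
python3 - <<'E'
from h import *
o=ctrl.get_obs();c=ctrl.camera('wrist');cv2.imwrite('pics/w7.png',c['image'])
print(o['t'],o['ee_pos'],o['contact_force'])
E
```

```text
16.8333 [412.43216781 282.29991428  38.20677923] [-0.39771771 -0.11434049 -0.38749396]
```

View pics/w7.png

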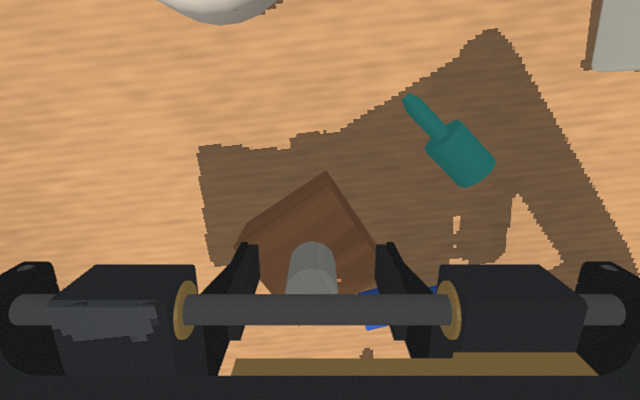

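The pin is between the fingers, a bit left of centre (311 against 317). I nudge +y 2 mm and close.

Request:
arm_command:
  steps:
    - [0,0,0,0,0.002,0.001,0.3]
    - [0,0,0,0,0,0,0.5]
    - [0,0,0,0,0,0,0.6]
    - [0,0,0,0,0,0,0.7]
    - [0,0,0,0,0,0,1]
    - [0,0,0,0,0,0,1]
    - [0,0,0,0,0,0,1]
    - [0,0,0,0,0,0,1]
  force: 25

```text
t: 17.55
ee_pos: [413.0, 286.1, 41.2]
tcp_rot: [0.706, -0.037, -0.706, -0.037]
contact_force: [-0.5, -0.1, 1.8]
opening: 23.5
```

```bash
python3 - <<'E'
from h import *
o=ctrl.get_obs();c=ctrl.camera('wrist');cv2.imwrite('pics/w8.png',c['image'])
print(o['t'],o['ee_pos'],o['contact_force'],o['opening'],o['moment'],R.from_quat(o['tcp_rot']).as_matrix().round(4))
E
```

```text
17.55 [412.9877835  286.10513853  41.20361224] [-0.48822889 -0.13120641  1.76402302] 23.509625762758336 [-0.03890216  0.16575782 -0.03272245] [[ 1.000e-04 -1.045e-01 -9.945e-01]
 [-2.000e-04 -9.945e-01  1.045e-01]
 [-1.000e+00  2.000e-04 -1.000e-04]]
```

View pics/w8.png

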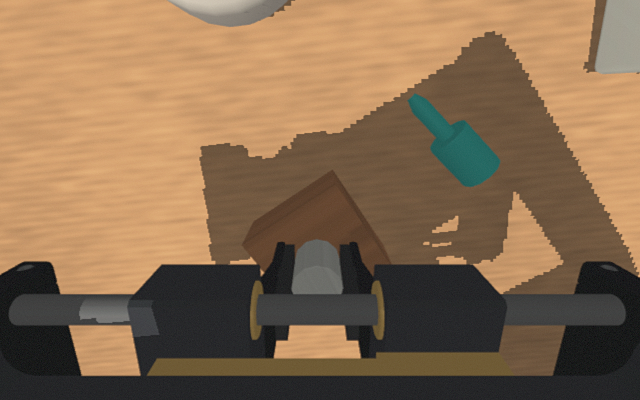

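Gripped with opening 23.5 mm. I lift straight up and carry it to above the bar hole.

Request:
arm_command:
  steps:
    - [0,0,0,0,0,0.01,1]
    - [0,0,0,0,0,0.03,1]
    - [0,0,0,0,0,0.04,1]
    - [0,0,0,0,0,0.04,1]
    - [0,0,0,0.01,-0.02,0,1]
    - [0,0,0,0.017,-0.035,0,1]
    - [0,0,0,0.017,-0.035,0,1]
    - [0,0,0,0.017,-0.035,0,1]

```text
t: 18.27
ee_pos: [474.3, 160.2, 162.1]
tcp_rot: [0.707, -0.036, -0.706, -0.037]
contact_force: [0.7, 0.7, -1.0]
opening: 23.4
```

Request:
arm_command:
  steps:
    - [0,0,0,0.017,-0.035,0,1]
    - [0,0,0,0.017,-0.035,0,1]
    - [0,0,0,0.017,-0.035,0,1]
    - [0,0,0,0.017,-0.035,0,1]
    - [0,0,0,0.017,-0.035,0,1]
    - [0,0,0,0.017,-0.035,0,1]
    - [0,0,0,0.017,-0.035,0,1]
    - [0,0,0,0.017,-0.035,0,1]

```text
t: 18.93
ee_pos: [610.4, -120.6, 161.4]
tcp_rot: [-0.706, 0.037, 0.706, 0.037]
contact_force: [-0.2, 1.6, -0.6]
opening: 23.5
```

Request:
arm_command:
  steps:
    - [0,0,0,0.01,-0.0162,0,1]
    - [0,0,0,0,0,0,1]
    - [0,0,0,0,0,0,1]
    - [0,0,0,0,0,0,1]
    - [0,0,0,0,0,0,1]
    - [0,0,0,0,0,0,1]
    - [0,0,0,0,0,0,1]
    - [0,0,0,0,0,0,1]

```text
t: 19.6
ee_pos: [619.9, -134.2, 161.3]
tcp_rot: [0.706, -0.037, -0.706, -0.037]
contact_force: [0.0, 0.3, -0.8]
opening: 23.4
```

```bash
python3 - <<'E'
from h import *
o=ctrl.get_obs();c=ctrl.camera('wrist');cv2.imwrite('pics/w9.png',c['image']);cv2.imwrite('pics/w9c.png',cv2.resize(c['image'][130:330,217:417],None,fx=3,fy=3,interpolation=2))
s=ctrl.camera('side')['image'];cv2.imwrite('pics/s9.png',cv2.resize(s[120:240,240:400],None,fx=5,fy=5,interpolation=2))
print(o['t'],o['ee_pos'],o['contact_force'],o['opening'])
W=Pw(c,o['ee_pos'],o['tcp_rot'])
e=o['ee_pos']
print(proj(W,e+[0,0,-35]),proj(W,e+[0,0,25]),proj(W,[e[0],e[1],95]))
E
```

```text
19.6 [ 619.88603275 -134.1876182   161.28769588] [ 0.02826893  0.25584219 -0.77448018] 23.439675824165736
[317.78759617 235.34975141] [318.04870929 287.66381793] [317.70031461 217.86287369]
```

View pics/w9c.png

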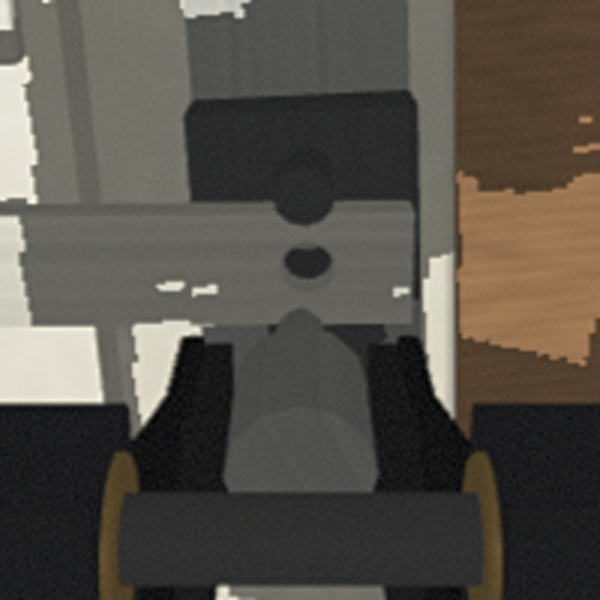

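View pics/s9.png

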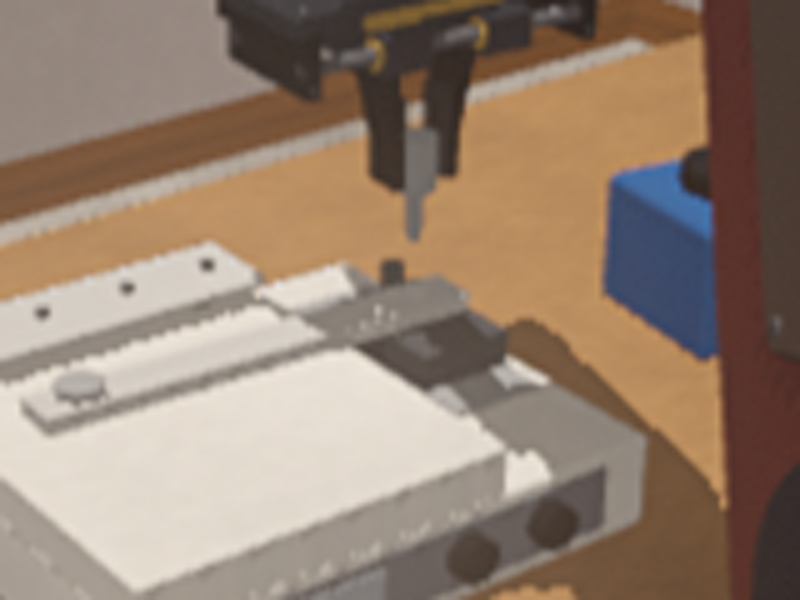

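The pin tip is at about (317.3,235) and the hole at about (319.3,217.7). The vertical axis projects to (317.2,218), so the correction is about -1.3 mm in y and +0.4 mm in x. I descend to just above the mouth and recheck.

Request:
arm_command:
  steps:
    - [0,0,0,0.0004,-0.0013,-0.006,1]
    - [0,0,0,0,0,-0.006,1]
    - [0,0,0,0,0,-0.006,1]
    - [0,0,0,0,0,-0.004,1]
    - [0,0,0,0,0,-0.002,1]
    - [0,0,0,0,0,0,1]
    - [0,0,0,0,0,0,1]
    - [0,0,0,0,0,0,1]

```text
t: 20.37
ee_pos: [620.6, -136.4, 137.3]
tcp_rot: [0.706, -0.037, -0.706, -0.037]
contact_force: [0.4, 0.4, -0.7]
opening: 23.0
```

```bash
python3 - <<'E'
from h import *
o=ctrl.get_obs();c=ctrl.camera('wrist');cv2.imwrite('pics/w10.png',c['image']);cv2.imwrite('pics/w10c.png',cv2.resize(c['image'][170:290,257:377],None,fx=5,fy=5,interpolation=2))
print(o['t'],o['ee_pos'],o['contact_force'],o['opening'])
W=Pw(c,o['ee_pos'],o['tcp_rot'])
e=o['ee_pos']
for p in [proj(W,e+[0,0,-35]),proj(W,[e[0],e[1],95])]: print(p,(p-[257,170])*5)
E
```

```text
20.3667 [ 620.59452285 -136.44926179  137.29776857] [ 0.42864029  0.41476091 -0.65288532] 23.03551048781012
[317.78139746 235.36062741] [303.9069873  326.80313706]
[317.75779884 230.85919641] [303.78899421 304.29598205]
```

View pics/w10c.png

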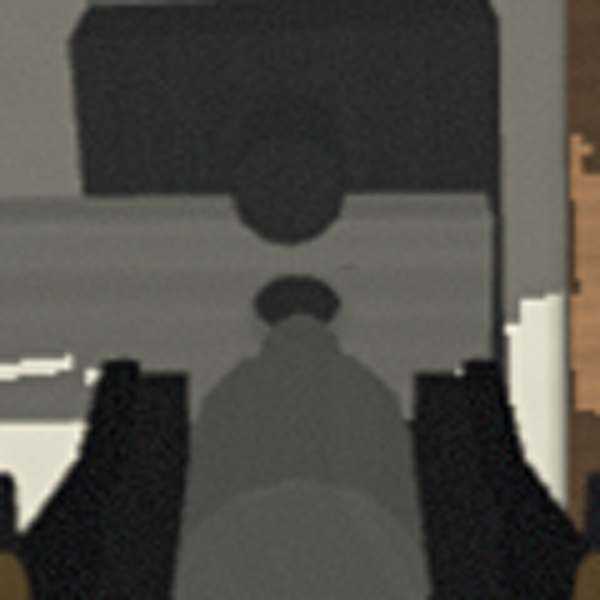

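The tip (crop 301) sits over the hole (crop 297,303), within about 0.5 mm. I shift +0.4 mm in y and lower slowly while watching the force.

Request:
arm_command:
  steps:
    - [0,0,0,0,0.0004,-0.002,1]
    - [0,0,0,0,0,-0.002,1]
    - [0,0,0,0,0,-0.002,1]
    - [0,0,0,0,0,-0.002,1]
    - [0,0,0,0,0,-0.002,1]
    - [0,0,0,0,0,-0.001,1]
    - [0,0,0,0,0,-0.001,1]
    - [0,0,0,0,0,0,1]

```text
t: 21.08
ee_pos: [620.2, -135.9, 124.7]
tcp_rot: [-0.706, 0.037, 0.706, 0.037]
contact_force: [0.7, 0.4, -1.5]
opening: 23.3
```

Request:
arm_command:
  steps:
    - [0,0,0,0,0,-0.001,1]
    - [0,0,0,0,0,-0.001,1]
    - [0,0,0,0,0,-0.001,1]
    - [0,0,0,0,0,-0.001,1]
    - [0,0,0,0,0,-0.001,1]
    - [0,0,0,0,0,-0.001,1]
    - [0,0,0,0,0,0,1]
    - [0,0,0,0,0,0,1]

```text
t: 21.75
ee_pos: [620.3, -135.9, 118.9]
tcp_rot: [-0.706, 0.037, 0.706, 0.037]
contact_force: [-0.3, -0.4, -1.9]
opening: 23.4
```

Request:
arm_command:
  steps:
    - [0,0,0,0,0,-0.001,1]
    - [0,0,0,0,0,-0.001,1]
    - [0,0,0,0,0,-0.001,1]
    - [0,0,0,0,0,-0.001,1]
    - [0,0,0,0,0,-0.001,1]
    - [0,0,0,0,0,-0.001,1]
    - [0,0,0,0,0,0,1]
    - [0,0,0,0,0,0,1]

```text
t: 22.42
ee_pos: [620.4, -135.9, 112.9]
tcp_rot: [-0.706, 0.037, 0.706, 0.037]
contact_force: [0.3, -0.6, -1.4]
opening: 23.2
```

Request:
arm_command:
  steps:
    - [0,0,0,0,0,-0.001,1]
    - [0,0,0,0,0,-0.001,1]
    - [0,0,0,0,0,-0.001,1]
    - [0,0,0,0,0,-0.001,1]
    - [0,0,0,0,0,-0.001,1]
    - [0,0,0,0,0,-0.001,1]
    - [0,0,0,0,0,-0.001,1]
    - [0,0,0,0,0,0,1]

```text
t: 23.08
ee_pos: [620.3, -135.9, 105.7]
tcp_rot: [-0.706, 0.037, 0.706, 0.037]
contact_force: [-1.3, -0.5, -0.8]
opening: 23.6
```

Request:
arm_command:
  steps:
    - [0,0,0,0,0,-0.001,1]
    - [0,0,0,0,0,-0.001,1]
    - [0,0,0,0,0,-0.001,1]
    - [0,0,0,0,0,-0.001,1]
    - [0,0,0,0,0,-0.0005,1]
    - [0,0,0,0,0,-0.0005,1]
    - [0,0,0,0,0,0,1]
    - [0,0,0,0,0,0,1]

```text
t: 23.75
ee_pos: [620.3, -135.9, 100.9]
tcp_rot: [-0.706, 0.037, 0.706, 0.037]
contact_force: [-1.4, 0.1, -1.9]
opening: 22.9
```

Request:
arm_command:
  steps:
    - [0,0,0,0,0,-0.0005,1]
    - [0,0,0,0,0,-0.0005,1]
    - [0,0,0,0,0,0,1]
    - [0,0,0,0,0,0,1]
    - [0,0,0,0,0,0,1]
    - [0,0,0,0,0,0,1]
    - [0,0,0,0,0,0,1]
    - [0,0,0,0,0,0,1]

```text
t: 24.42
ee_pos: [620.5, -136.0, 100.2]
tcp_rot: [0.706, -0.037, -0.706, -0.037]
contact_force: [-1.6, 0.7, 0.1]
opening: 23.8
```

Request:
arm_command:
  steps:
    - [0,0,0,0,0,-0.0005,1]
    - [0,0,0,0,0,-0.0003,1]
    - [0,0,0,0,0,0,1]
    - [0,0,0,0,0,0,1]
    - [0,0,0,0,0,0,1]
    - [0,0,0,0,0,0,1]
    - [0,0,0,0,0,0,1]
    - [0,0,0,0,0,0,1]

```text
t: 25.08
ee_pos: [620.4, -136.1, 99.3]
tcp_rot: [0.706, -0.037, -0.706, -0.037]
contact_force: [-2.7, 0.4, 3.1]
opening: 23.2
```

```bash
python3 - <<'E'
from h import *
o=ctrl.get_obs()
s=ctrl.camera('side')['image'];cv2.imwrite('pics/s11.png',cv2.resize(s[120:240,240:400],None,fx=5,fy=5,interpolation=2))
print(o['t'],o['ee_pos'],o['contact_force'],o['opening'])
E
```

```text
25.0833 [ 620.44364231 -136.09658414   99.33689988] [-2.69463194  0.37163606  3.09328663] 23.228791018760354
```

View pics/s11.png

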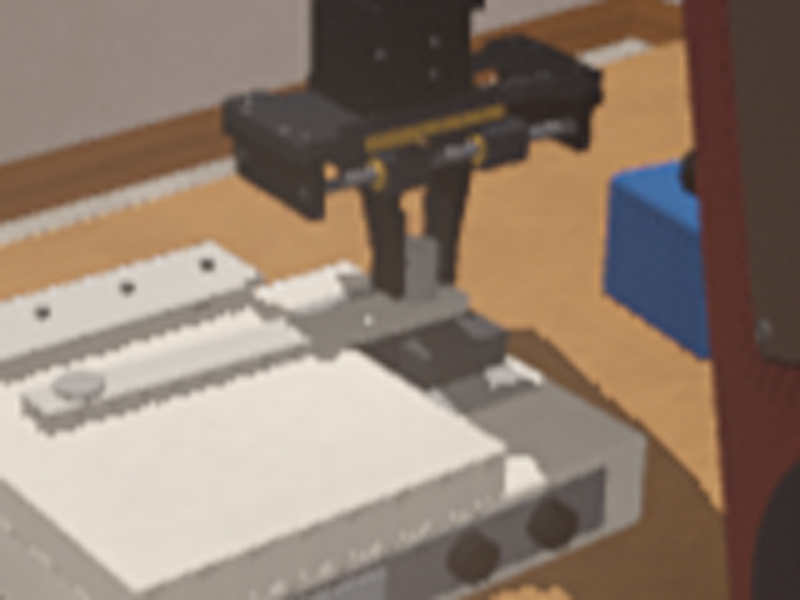

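The head is seated on the bar, with upward contact at about TCP z 99.3. I open and rise straight up.

Request:
arm_command:
  steps:
    - [0,0,0,-0.0004,0,0.0004,1]
    - [0,0,0,0,0,0,1]
    - [0,0,0,0,0,0,0.6]
    - [0,0,0,0,0,0,0.3]
    - [0,0,0,0,0,0,0.3]
    - [0,0,0,0,0,0,0.3]
    - [0,0,0,0,0,0,0.3]
    - [0,0,0,0,0,0,0.3]

```text
t: 25.8
ee_pos: [619.9, -135.8, 99.5]
tcp_rot: [-0.706, 0.037, 0.706, 0.037]
contact_force: [-0.2, -0.3, 0.0]
opening: 55.2
```

Request:
arm_command:
  steps:
    - [0,0,0,0,0,0.005,0.3]
    - [0,0,0,0,0,0.01,0.3]
    - [0,0,0,0,0,0.02,0.3]
    - [0,0,0,0,0,0.03,0.3]
    - [0,0,0,0,0,0.03,0.3]
    - [0,0,0,-0.03,0,0.02,0.3]
    - [0,0,0,-0.03,0,0.01,0.3]
    - [0,0,0,0,0,0,0.3]

```text
t: 26.47
ee_pos: [558.1, -136.2, 229.0]
tcp_rot: [0.707, -0.038, -0.705, -0.037]
contact_force: [0.9, 0.4, -0.3]
opening: 61.1
```

```bash
python3 - <<'E'
from h import *
np.set_printoptions(precision=2,suppress=True)
o=ctrl.get_obs();c=ctrl.camera('wrist');cv2.imwrite('pics/w12.png',cv2.resize(c['image'][40:240,220:420],None,fx=3,fy=3,interpolation=2))
s=ctrl.camera('side')['image'];cv2.imwrite('pics/s12.png',cv2.resize(s[120:240,240:400],None,fx=5,fy=5,interpolation=2))
print(o['t'],o['ee_pos'],o['contact_force'],o['opening'])
S=P(ctrl.camera('side'));T=P(ctrl.camera('top'))
for z in (95,125): print((proj(S,[620,-136,z])-[240,120])*5)
for n in ['tub','mixer','rack']:
    for cam,M in [('top',T),('side',S)]:
        for r in ctrl.place_of(n,cam)[:1]: print(n,cam,np.array(r['uv']),atz(M,r['uv'],0))
E
```

```text
26.4667 [ 558.06 -136.23  229.  ] [ 0.87  0.42 -0.31] 61.12368470422395
[413.9 290.5]
[414.84 239.19]
tub top [176.2 167.7] [576.54 318.14   0.  ]
tub side [173.6 285.4] [574.4  313.35   0.  ]
mixer top [456.7 150.3] [ 628.52 -392.51    0.  ]
mixer side [379.3 182.8] [ 630.75 -382.18    0.  ]
rack top [464.4 255.7] [ 361.49 -401.85    0.  ]
```

View pics/w12.png

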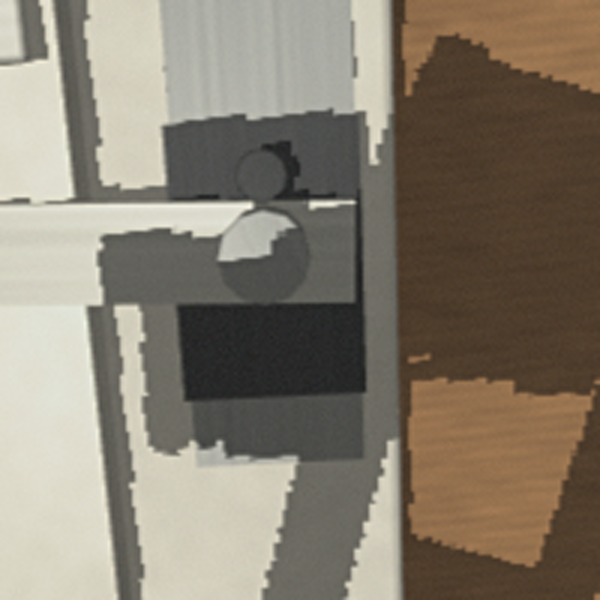

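View pics/s12.png

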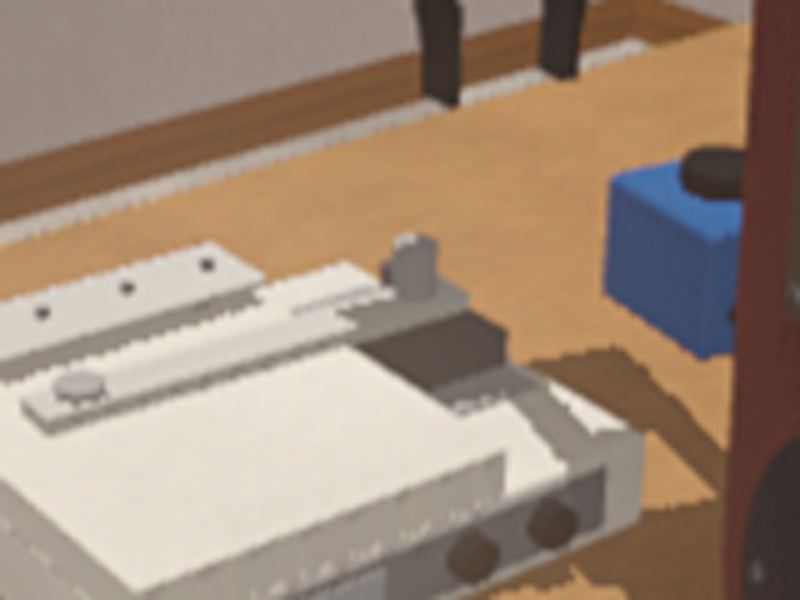

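The pin head stands upright on the bar: side crop rows ~238–293, predicted 239–290 for home. The bar's back edge still meets the post, and the gripper is clear. Handing in.

```bash
python3 -c "
from workcell import ctrl
print(ctrl.close_job())"
```

```text
the job is handed in; nothing more can be done
None
```

The shaker is ready for transport: the bar stands against the stop post and the lock pin is home through the bar into the bracket, released. I handed the job in at about 27 s.

- **Bar:** I pushed the free end with the shut fingers until it met the post. I then pressed at 7 to 10.5 N along the push, with the total never above about 12.5 N in the readings, for about 2.5 s before backing off.
- **Pin:** I took the bare steel pin from the wooden block and lowered it through the bar hole in 0.3 to 2 mm steps. Side forces stayed below 3 N. The head touched the bar at about 3 N, at the expected height (TCP 99.3 mm, 100 mm predicted).
- **Last checks:** The head stands upright on the bar at the predicted height in the side picture. The bar's back edge is still at the post, and the gripper is clear.
- **Tub, mixer and rack:** I never went near the tub, mixer or rack. Their last readings agree with the first ones to about 4 to 8 mm, which is the detector's scatter; the rack was only checked in the top view.
- **Disagreements:** The wrist camera readings differed by 1 to 2 mm between views, so I made the final alignment from the pin tip and the hole seen in one picture.
- **Loose pins:** The blue and teal look-alike pins stood on their tips at the start and were lying down when I arrived at the block. The arm had not been near them.

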